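# Back the inspection turntable off by one notch

## Robot

A 6-joint arm with a two-finger parallel gripper is mounted at the origin on a cart in front of the work surface, level with it; the furniture and walls round the work are solid. World frame = base frame: x ahead of the robot, y to its left, z up, the work surface at z = 0. Lengths are in m, angles in rad, forces in N, time in s.
With the tool pointing down it reaches from about 0.25 to 0.775 m from the base axis. Payload 8.9 kg.
Tool frame: the origin (TCP) lies between the finger pads; the fingertips stand 19 mm ahead of it and the grasp point (between the pads) is the TCP; z points along the fingers, y is the line along which they close (so a half turn about z gives the same grasp; the last joint's range is limited). The gripper opens to 85 mm and grips with 20 to 120 N. Pads are 22 mm wide; open, the fingers measure 114 mm over their backs; the gripper's body (76 mm by 85 mm) begins 54 mm behind the grasp point. The pads swing forward as they close: fully open they stand 13 mm farther back than shut.
Start: joints at [-1.438, 0.291, -0.153, 1.127, 0, 1.431], TCP at [0.141, -0.506, 0.25] pointing down, gripper open.
Joint ranges: [-2.52, 2.52], [-0.91, 1.74], [-1.3, 1.37], [-1.96, 2.02], [-1.52, 1.47], [-3.14, 3.14]. Speed limits (rad/s): [2.22, 2.22, 2.79, 3.14, 3.14, 3.14].

## Interface

Orientations are given as a rotation vector (axis times angle).
In Python, from station import robot gives the robot as it stands. Calls block until the motion is done:
- robot.reach(position, orientation): joint-space move of the TCP to a pose.
- robot.servo_line(position, v=0.15, rotation=None, threshold=None): straight line of the TCP; rotation=None keeps the orientation; v is the mean speed in m/s. With threshold (N) it stops when the force on the tool has changed by that much, and returns True; else False.
- robot.move_j(angles): joint-space move.
- robot.gripper_to(opening, grasp_force=None): finger opening in m; grasp_force is the grip in N (None keeps the last); returns when the fingers have stopped.
- robot.wait(seconds).
- robot.ik(position, orientation): joint angles nearest the present ones, or None.
- robot.get_obs(): the state.
- robot.get_image(name): name is "side" or "top"; returns (picture, depth): 384x512x3 uint8, blue, green, red; 384x512 float32, m along the optical axis (not along the pixel's ray), 0 where there is no reading.
- robot.calibration(name): a dict with "vertical_fov" (degrees; the focal length in pixels is half the picture's height over the tangent of half this angle, whatever the lens; pixels are square), "cx", "cy" (the principal point, pixels), "origin" and "rotation" of the camera in the world. Camera axes: x right, y down, z forward; pixel columns grow to the right and rows downward; lengths in m; the calibration is good to about 2 mm. A picture is of the moment at which its call begins. calibration takes no time and is no camera call.
A pose or a line that the arm cannot do raises robot.Unreachable and nothing moves.
- robot.hand_in(): hands the job in; it is judged then, once.
The state is a dict: "time": time; "joints": joint angles; "joint_vel": joint speeds; "effort": joint torques, N m; "position": TCP position; "orientation": TCP orientation; "contact_force": force on the tool from outside, world axes, zero at the start; "wrist_torque": the same for the moment, N m; "grip_width": finger opening in m; "gripper_force": force on a finger pad.
Only numpy, scipy, OpenCV 4.12 (cv2) and the standard library are available. Lean on these libraries where they do the work, as an engineer would, in place of code of your own. Each camera call takes 0.05 s, during which the arm holds its last target. There are 200 camera calls.

## Task

Turn the ratchet turntable back by exactly one notch: with a fingertip throw the red pawl up and over so that it stays open, push the wheel clockwise (seen from above) by one of its brass pegs until the next tooth comes round to where the pawl drops in, then tip the pawl back down so that it sits in that next notch. Only touch and push, without forcing anything: the sherd stays lying on the middle of the wheel, and all other things stay where they are.

Things in the scene. Friction and masses are not known exactly. Their poses are not given: they have to be found in the camera images.
- turntable: Grey round base, fixed to the table, 224 mm across; origin on the wheel's upright axis at table height, z up. In this frame the pawl is on the -y side: its level pin runs along y at (-55, -100, 52) mm, carried on its outer side by a grey post (x -66 to -44, y -132 to -120 mm, 64 mm high); the pawl reaches from the pin along +x to its nose on the teeth at (0, -100, 40) mm.
- wheel (a joint): Turn of the wheel, rad, counterclockwise from above positive; 'back' is clockwise. 0: a tooth face stands at the pawl nose (starts at 0.05 to 0.17). Pawl down: it cannot go back, but clicks forward. One notch is 0.524: from -0.25 to -0.51 the pawl sits down in the next notch; a little further back its nose rests on the tooth's top. Friction about 0.05 N m; stays where left.
- wheel_center (a point): Centre of the top of the grey pad (radius 60 mm) on the wheel, 50 mm above the table, on the wheel axis. Round the pad: a white platform (radius 88 mm, 46 mm high) with four brass pegs, then the steel tooth ring.
- tooth_ring (a point): Point on the wheel axis at the height of the tooth tops, 44 mm above the table. Steel ring of 12 saw teeth, 30 degrees apart, at radius 90 to 110 mm, 8 mm high (ring top between them 36 mm high); each has an upright face on its clockwise side and a back that slopes down counterclockwise.
- pawl (a joint): Turn of the red pawl about its pin, rad. 0: nose fully down; under 0.1: sits in a notch; about 0.12: rests on a tooth's top; grows as the nose lifts and swings back over the pin. Weight alone moves it, slowly: beyond about 1 it falls open to its stop at 1.6 and stays; below 0.85 it falls shut. Open, the nose arm stands nearly upright and the knob lever lies nearly level towards the base's -x.
- pawl_knob (a point): Centre of the black ball, 16 mm across, at the end of the pawl's 45 mm long red lever (8 mm thick). With the pawl down it stands 95 mm above the table, nearly straight above the pin (12 mm to its +x); pushing it towards the base's -x lifts the nose.
- pawl_nose (a point): Centre of the pawl's steel nose, a bar 6 mm thick and 18 mm wide at the end of the red nose arm (10 mm thick), 56 mm from the pin. With the pawl open it is 107 mm above the table, about 10 mm to the pin's +x; pushing it or its arm towards the base's +x tips the pawl shut.
- peg_1 (a point): Centre of the top of an upright brass peg, 12 mm across, that stands on the platform 75 mm from the wheel axis, from 46 up to 95 mm above the table; four pegs, 90 degrees apart. At wheel = 0 this one stands at 45 degrees (counterclockwise from the base's +x).
- peg_2 (a point): Top of the like peg that stands at 135 degrees at wheel = 0.
- peg_3 (a point): Top of the like peg that stands at 225 degrees at wheel = 0 (close to the pawl).
- peg_4 (a point): Top of the like peg that stands at 315 degrees at wheel = 0 (close to the pawl).
- display_sherd: Loose brown pot sherd, 47 x 62 x 12 mm, lying on the pad in the middle of the wheel; origin under its centre. It rides round with the wheel and must stay within 25 mm of the middle.
- loupe: Black loupe, 35 mm across, 34 mm high, standing left of the turntable; leave it.
- scale_bar: White scale bar 22 x 110 x 9 mm, left of the turntable; leave it.
- yellow_clamp: Yellow spring clamp 60 x 89 x 21 mm, right of the turntable; leave it.
- grit_tub: Brown and white tub, 78 mm across, 76 mm high, at the right; leave it.
- tape_roll: Roll of masking tape, 127 mm across, 50 mm high, at the left; leave it.

How it is judged:
On the way, in this order (a step that is already met when the one before it is completed fails the run):
1. the pawl is thrown open and stays open, the wheel not yet turned back (value of joint pawl above 1.3 rad and value of joint wheel above -0.15 rad), for 0.2 s.
2. with the pawl open, the wheel is pushed back one notch (value of joint pawl above 1.3 rad and value of joint wheel between -0.58 and -0.25 rad), for 0.2 s.
At the end, for the whole second after the job is handed in: The wheel rests one notch back (joint between -0.58 and -0.25 rad), the pawl sits down in that notch (below 0.10 rad), and the sherd lies on the pad within 25 mm of the middle (value of joint pawl below 0.1 rad and value of joint wheel between -0.58 and -0.25 rad and velocity of joint wheel between -0.05 and 0.05 rad/s and horizontal distance between display_sherd and wheel_center below 0.025 m and height (world z) of display_sherd above 0.045 m); the robot touches nothing.
It fails at once if the wheel is turned back by more than a notch and a half (value of joint wheel below -0.8 rad).
It fails at once if the wheel is turned forward by most of a notch (value of joint wheel above 0.4 rad).
It fails at once if the sherd is lifted or pushed off the middle of the wheel (height (world z) of display_sherd above 0.062 m or horizontal distance between display_sherd and wheel_center above 0.025 m).
It fails at once if the wheel or the pawl is forced (more than 30 N) (contact force between any of the arm, the fingers and wheel above 30 N or contact force between the fingers and pawl above 30 N).
It fails at once if another thing is moved by more than 15 mm (distance of any of loupe, scale_bar, yellow_clamp, grit_tub, tape_roll from where it was at the start of the episode above 0.015 m).
It also fails if it takes over 56 s, if anything falls off the work surface, if the arm or the gripper's body presses on something with over 40 N, if the wrist force passes 120 N, or if a joint passes its speed limit or range.

## Working session

There is one attempt and no reset: what is moved stays moved. The work goes in short steps, each a Python script; the robot and the scene stay as the last script left them, time stands still between calls to the robot, and variables do not carry over. Pictures are saved under pics/ and viewed, at most 10 in all, crops included, and the job is handed in when it is done.

```bash
mkdir -p pics; ls; cat > h.py <<'E'
import numpy as np, cv2
from station import robot
def cam(n):
    im,d=robot.get_image(n); c=robot.calibration(n); return im,d,c
def pts(d,c):
    f=d.shape[0]/2/np.tan(np.radians(c["vertical_fov"])/2)
    v,u=np.mgrid[:d.shape[0],:d.shape[1]]
    P=np.dstack([(u-c["cx"])/f*d,(v-c["cy"])/f*d,d])
    return P@np.array(c["rotation"]).T+np.array(c["origin"])
E
python3 - <<'E'
from h import *
for n in("side","top"):
    im,d,c=cam(n); cv2.imwrite(f"pics/{n}0.png",im); print(c); np.savez(f"{n}0.npz",im=im,d=d)
print(robot.get_obs())
E
```

```text
pics
{'vertical_fov': 42.09005587928356, 'cx': 255.5649995047009, 'cy': 188.13950654840716, 'origin': array([-0.09708268, -1.19781927,  0.63856372]), 'rotation': array([-1.93188875,  0.46717506, -0.27642505])}
{'vertical_fov': 52.87024215327709, 'cx': 252.86500790238503, 'cy': 193.80296377228478, 'origin': array([ 0.3286638 , -0.02939298,  1.22043072]), 'rotation': array([-2.14678581,  2.13923713, -0.13747788])}
{'time': 0.1, 'joints': array([-1.43829071e+00,  2.91232134e-01, -1.54045609e-01,  1.12668505e+00,
        7.55415092e-06,  1.43149163e+00]), 'joint_vel': array([ 1.23775886e-03,  1.29499698e-03, -4.17902900e-04,  1.55112667e-03,
        2.65374236e-04, -4.39142019e-05]), 'effort': array([ 1.40931606e-03, -5.37978315e+01,  3.31918824e+01,  9.27348621e-03,
       -2.17510565e-04,  1.76168520e-06]), 'position': array([ 0.14090493, -0.50536144,  0.24978741]), 'orientation': array([-3.11146866e+00, -4.25487476e-01, -1.80881546e-05]), 'contact_force': array([-0.23063952,  0.60518065, -0.23599928]), 'wrist_torque': array([ 0.01062877, -0.04381583, -0.03252545]), 'gripper_force': 0.0, 'grip_width': 0.08566142123434675}
```

View pics/top0.png

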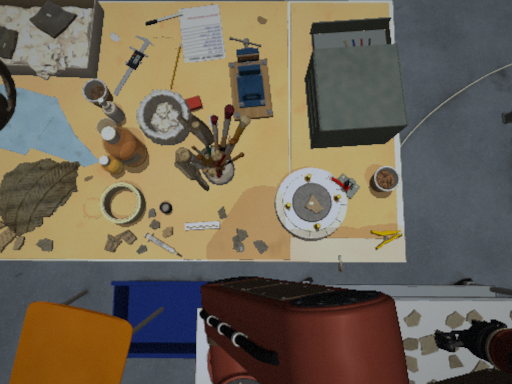

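View pics/side0.png

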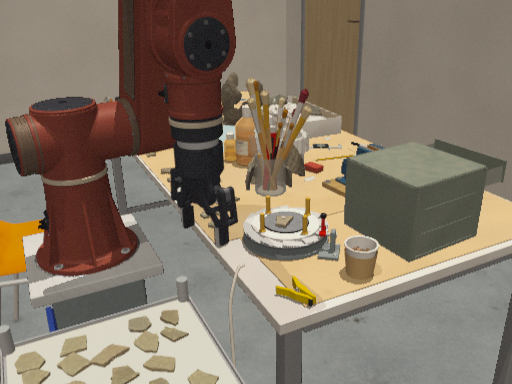

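The top view shows the turntable at about (311,203), with the red pawl at about (340,183) and its post at (349,187). The side view shows four pegs, the pawl with its knob at (323,217), and the post at (331,243). Next I'll measure these.

```bash
sed -i 's/np.array(c\["rotation"\]).T/cv2.Rodrigues(np.array(c["rotation"]))[0].T/' h.py
cat >> h.py <<'E'
def red(im):
    b,g,r=[im[...,i].astype(int) for i in range(3)]; return (r>110)&(g<0.45*r)&(b<0.45*r)
def brass(im):
    h=cv2.cvtColor(im,cv2.COLOR_BGR2HSV); return (h[...,0]>14)&(h[...,0]<30)&(h[...,1]>140)&(h[...,2]>80)
def circ(xy):
    A=np.c_[2*xy,np.ones(len(xy))]; s=np.linalg.lstsq(A,(xy**2).sum(1),rcond=None)[0]
    return s[:2],np.sqrt(s[2]+s[:2]@s[:2])
E
python3 - <<'E'
from h import *
for n in("top","side"):
    z=np.load(n+"0.npz"); im,d=z["im"],z["d"]; c=robot.calibration(n); P=pts(d,c)
    X=P.reshape(-1,3)
    win=np.zeros(d.shape,bool)
    if n=="top": win[150:250,265:375]=1
    else: win[190:275,235:350]=1
    win&=d>0
    v,u=np.nonzero(win); 
    if n=="top":
        # table height near
        t=P[240:246,240:270].reshape(-1,3); print("table z",np.median(t[:,2]))
    # white platform
    hs=cv2.cvtColor(im,cv2.COLOR_BGR2HSV)
    w=win&(hs[...,1]<50)&(hs[...,2]>130)&(abs(P[...,2]-.046)<.012)
    q=P[w]; print(n,"white n",len(q),"z",np.median(q[:,2]))
    m=(w*255).astype(np.uint8); cs=max(cv2.findContours(m,cv2.RETR_EXTERNAL,cv2.CHAIN_APPROX_NONE)[0],key=cv2.contourArea)[:,0]
    e=P[cs[:,1],cs[:,0]][:,:2]
    ok=np.ones(len(e),bool)
    for _ in range(5):
        cc,r=circ(e[ok]); res=abs(np.linalg.norm(e-cc,axis=1)-r); ok=res<max(.004,1.5*np.median(res))
    print("centre",cc,r,ok.mean())
    for name,mk in(("brass",brass(im)&win&(P[...,2]>.055)&(P[...,2]<.12)),("red",red(im)&win&(P[...,2]>.02))):
        k,l,s,ce=cv2.connectedComponentsWithStats(mk.astype(np.uint8))
        for i in range(1,k):
            if s[i,4]<3: continue
            q=P[l==i]; print(name,ce[i].round(1),s[i,4],"med",np.median(q,0).round(4),"min",q.min(0).round(3),"max",q.max(0).round(3))
    # high points map (z .055-.115)
    mk=win&(P[...,2]>.055)&(P[...,2]<.13)
    k,l,s,ce=cv2.connectedComponentsWithStats(mk.astype(np.uint8))
    for i in range(1,k):
        if s[i,4]>3: q=P[l==i]; print("high",ce[i].round(1),s[i,4],np.median(q,0).round(4),q.max(0).round(3))
    y0,y1,x0,x1=(150,250,265,375) if n=="top" else (190,275,235,350)
    cv2.imwrite(f"pics/{n}c.png",cv2.resize(im[y0:y1,x0:x1],None,fx=5,fy=5,interpolation=cv2.INTER_CUBIC))
a=cv2.imread("pics/topc.png");b=cv2.imread("pics/sidec.png")
s=lambda i:cv2.resize(i,None,fx=.7,fy=.7)
a,b=s(a),s(b); H=max(a.shape[0],b.shape[0]); pad=lambda i:cv2.copyMakeBorder(i,0,H-i.shape[0],0,0,0)
cv2.imwrite("pics/both.png",np.hstack([pad(a),pad(b)]))
E
```

```text
table z 0.0019235615994709354
top white n 2482 z 0.04280130653151104
centre [ 0.47034742 -0.19260662] 0.10800342056297989 0.9095238095238095
brass [308.6 175.9] 8 med [ 0.5414 -0.1801  0.0922] min [ 0.539 -0.184  0.09 ] max [ 0.545 -0.175  0.098]
brass [338.2 196.4] 8 med [ 0.4804 -0.2663  0.0944] min [ 0.477 -0.269  0.083] max [ 0.484 -0.262  0.098]
brass [334. 198.] 3 med [ 0.481  -0.2609  0.056 ] min [ 0.478 -0.261  0.056] max [ 0.484 -0.261  0.058]
brass [287.9 205.3] 7 med [ 0.4546 -0.1186  0.091 ] min [ 0.452 -0.123  0.071] max [ 0.458 -0.113  0.096]
brass [317.4 225.8] 8 med [ 0.3952 -0.2041  0.0928] min [ 0.391 -0.208  0.074] max [ 0.398 -0.199  0.096]
red [337.5 181.4] 32 med [ 0.5332 -0.2732  0.0535] min [ 0.521 -0.29   0.043] max [ 0.545 -0.258  0.06 ]
red [347.1 188.1] 7 med [ 0.5109 -0.3014  0.0587] min [ 0.505 -0.305  0.051] max [ 0.517 -0.297  0.061]
high [373.9 177. ] 11 [ 0.5424 -0.3787  0.0747] [ 0.561 -0.377  0.079]
high [307.9 176. ] 21 [ 0.5416 -0.1786  0.0916] [ 0.547 -0.175  0.098]
high [347.1 182.8] 90 [ 0.526  -0.2946  0.0621] [ 0.542 -0.274  0.105]
high [313
[... 860 characters left out ...]
.0573] min [ 0.503 -0.311  0.045] max [ 0.55  -0.26   0.089]
high [347.1 198.2] 87 [ 0.6521 -0.2098  0.0808] [ 0.656 -0.197  0.107]
high [267.5 202.5] 56 [ 0.456  -0.1231  0.0757] [ 0.462 -0.117  0.095]
high [307.3 204.9] 63 [ 0.5427 -0.1847  0.0734] [ 0.549 -0.173  0.094]
high [261.9 220.6] 74 [ 0.3956 -0.2095  0.0761] [ 0.403 -0.198  0.094]
high [322.5 222.6] 92 [ 0.5166 -0.2964  0.0792] [ 0.532 -0.281  0.102]
high [304.3 223.2] 71 [ 0.4806 -0.2713  0.0747] [ 0.489 -0.261  0.095]
high [283.1 219.8] 130 [ 0.4588 -0.2026  0.0586] [ 0.492 -0.175  0.062]
high [333.3 231.8] 34 [ 0.5338 -0.3202  0.0605] [ 0.545 -0.305  0.063]
high [347.1 245.7] 77 [ 0.5115 -0.3964  0.07  ] [ 0.535 -0.379  0.076]
```

View pics/both.png

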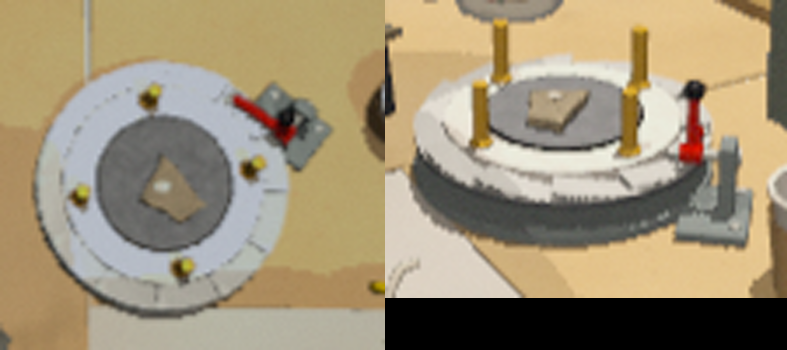

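The crops confirm the layout. The knob is at top pixel (346.7,183.4) and side pixel (323,216), and the post top is at side pixel (333,231). The sherd is centred on the pad. I'll cast rays for the base yaw, with no motion yet.

```bash
cat >> h.py <<'E'
from scipy.spatial.transform import Rotation as Ro
def ray(n,uv,z,H=384):
    c=robot.calibration(n); f=H/2/np.tan(np.radians(c["vertical_fov"])/2); R=cv2.Rodrigues(np.array(c["rotation"]))[0]
    d=R@np.array([(uv[0]-c["cx"])/f,(uv[1]-c["cy"])/f,1]); o=np.array(c["origin"]); return (o+d*(z-o[2])/d[2])[:2]
def proj(n,p,H=384):
    c=robot.calibration(n); f=H/2/np.tan(np.radians(c["vertical_fov"])/2); R=cv2.Rodrigues(np.array(c["rotation"]))[0]
    q=R.T@(np.array(p)-np.array(c["origin"])); return np.array([c["cx"]+f*q[0]/q[2],c["cy"]+f*q[1]/q[2]])
def down(ang):  # tool z down, tool x along world angle ang (or opposite)
    x=np.array([np.cos(ang),np.sin(ang),0]); z=np.array([0,0,-1.]); 
    return Ro.from_matrix(np.c_[x,np.cross(z,x),z]).as_rotvec()
E
python3 - <<'E'
from h import *
C=np.array([.469,-.193]); ang=lambda p:np.degrees(np.arctan2(*(p-C)[::-1]))
for n,w in(("top",(335,172,360,200)),("side",(312,205,335,228))):
    im=np.load(n+"0.npz")["im"]; x0,y0,x1,y1=w
    mk=np.zeros(im.shape[:2],np.uint8); mk[y0:y1,x0:x1]=(im[y0:y1,x0:x1].max(2)<50)
    k,l,s,ce=cv2.connectedComponentsWithStats(mk)
    for i in range(1,k):
        if s[i,4]<6: continue
        p=ray(n,ce[i],.095); print(n,"knob",ce[i].round(1),s[i,4],p.round(4),"r",np.linalg.norm(p-C).round(4),"phi",ang(p)-np.degrees(np.arctan2(-100,-43)))
p=ray("side",(333.3,230.5),.064); print("post",p,np.linalg.norm(p-C),ang(p)-np.degrees(np.arctan2(-126,-55)))
# peg tops in both views: topmost brass pixels (side)
im=np.load("side0.npz")["im"]; win=np.zeros(im.shape[:2],bool); win[190:240,250:318]=1
k,l,s,ce=cv2.connectedComponentsWithStats((brass(im)&win).astype(np.uint8)); T=[]
for i in range(1,k):
    if s[i,4]>30:
        u=s[i,0]+s[i,2]/2-.5; p=ray("side",(u,s[i,1]+.8),.095); T.append(p); print("peg side",u,s[i,1],p.round(4))
T=np.array(T); print("mean",T.mean(0),[ang(p).round(1) for p in T])
T=np.array([ray("top",q,.095) for q in((308.6,175.9),(338.2,196.4),(287.9,205.3),(317.4,225.8))]); print("top",T.round(4),T.mean(0))
for t in (T,): print(np.degrees(np.arctan2(*(t-t.mean(0)).T[::-1])))
# pad centre: grey disc
im=np.load("top0.npz")["im"]; hs=cv2.cvtColor(im,cv2.COLOR_BGR2HSV)
mk=np.zeros(im.shape[:2],np.uint8); mk[170:240,280:345]=(hs[170:240,280:345,2]<115)
c=max(cv2.findContours(mk,0,1)[0],key=cv2.contourArea); (q,r)=cv2.minEnclosingCircle(c); print("pad",q,r,ray("top",q,.05))
for a in (45,50,55):
    for cc in ((.45,-.28),(.53,-.27)): print(a,robot.ik([*cc,.12],down(np.radians(a))),robot.ik([*cc,.12],down(np.radians(a+180))))
print(robot.ik([.395,-.24,.09],down(np.radians(87))))
E
```

```text
top knob [346.4 183. ] 21 [ 0.5205 -0.2908] r 0.1106 phi 51.012897201219126
side knob [322.9 215.7] 16 [ 0.5203 -0.2921] r 0.1115 phi 50.62542271239324
post [ 0.53299915 -0.31954235] 0.14180570652920463 50.409784669964345
peg side 268.0 196 [ 0.4555 -0.1284]
peg side 305.5 197 [ 0.5385 -0.1821]
peg side 262.0 213 [ 0.3955 -0.2112]
mean [ 0.46317275 -0.17391765] [np.float64(101.8), np.float64(8.9), np.float64(-166.1)]
top [[ 0.5415 -0.1799]
 [ 0.4806 -0.2656]
 [ 0.4539 -0.118 ]
 [ 0.3943 -0.2031]] [ 0.46754539 -0.19165498]
[   9.02695302  -80.01787997  100.52665115 -171.13258843]
pad (311.7242736816406, 201.82298278808594) 19.535388946533203 [ 0.46974211 -0.19415885]
45 [-0.69458394  0.41042186 -0.34566144  0.81471303  0.          1.66161055] [-6.94583937e-01  4.10421855e-01 -3.45661441e-01  8.14713030e-01
 -4.44089210e-16 -1.47998210e+00]
45 [-0.59403515  0.51937482 -0.16118848  0.89023303  0.          1.76215934] [-5.94035146e-01  5.19374816e-01 -1.61188482e-01  8.90233029e-01
 -4.44089210e-16 -1.37943331e+00]
50 [-0.69458394  0.41042186 -0.34566144  0.81471303  0.          1.57434409] [-6.94583937e-01  4.10421855e-01 -3.45661441e-01  8.14713030e-01
 -4.44089210e-16 -1.56724856e+00]
50 [-0.59403515  0.51937482 -0.16118848  0.89023303  0.          1.67489288] [-5.94035146e-01  5.19374816e-01 -1.61188482e-01  8.90233029e-01
 -4.44089210e-16 -1.46669977e+00]
55 [-0.69458394  0.41042186 -0.34566144  0.81471303  0.          1.48707763] [-0.69458394  0.41042186 -0.34566144  0.81471303  0.         -1.65451503]
55 [-0.59403515  0.51937482 -0.16118848  0.89023303  0.          1.58762642] [-0.59403515  0.51937482 -0.16118848  0.89023303  0.         -1.55396623]
[-0.70437205  0.33874873 -0.55961621  0.67243139  0.          0.91878416]
```

```bash
cat >> h.py <<'E'
C=np.array([.469,-.193]); PHI=np.radians(50.5)
def W(x,y,ztip):  # base-frame mm, fingertip height mm -> TCP world
    c,s=np.cos(PHI),np.sin(PHI); return [C[0]+(c*x-s*y)/1e3, C[1]+(s*x+c*y)/1e3, (ztip+19)/1e3]
def F(): o=robot.get_obs(); return round(o["time"],2),o["position"].round(4),o["contact_force"].round(1)
def snap(name,boxes=((150,250,265,375),(180,275,235,350))):
    o=[]
    for n,b in zip(("top","side"),boxes):
        im,d=robot.get_image(n); np.savez(f"{n}_{name}.npz",im=im,d=d)
        o.append(cv2.resize(im[b[0]:b[1],b[2]:b[3]],(390,int(390*(b[1]-b[0])/(b[3]-b[2]))),interpolation=cv2.INTER_CUBIC))
    H=max(i.shape[0] for i in o); cv2.imwrite(f"pics/{name}.png",np.hstack([cv2.copyMakeBorder(i,0,H-i.shape[0],0,0,0) for i in o]))
E
python3 - <<'E'
from h import *
robot.gripper_to(0.0)
R=down(PHI)
robot.reach(W(-10,-101,190),R); print(F())
robot.servo_line(W(-10,-101,85),v=.1); print(F())
snap("pre")
E
```

```text
(2.58, array([ 0.5401, -0.2659,  0.2092]), array([ 0.3, -0.4, -0.3]))
(3.77, array([ 0.541 , -0.2652,  0.1046]), array([ 0.2, -0.1, -0.3]))
```

View pics/pre.png

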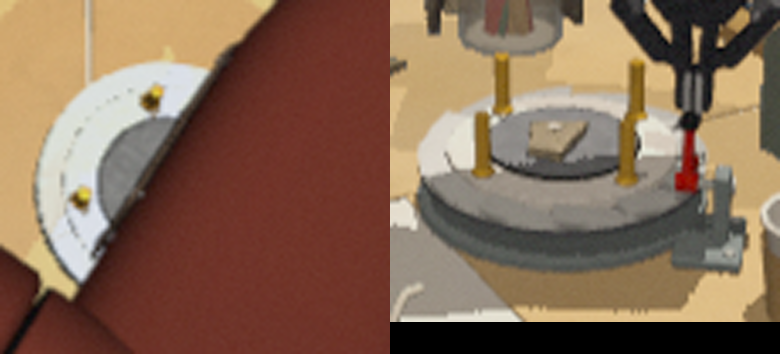

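The side view shows the closed fingertips just behind the knob, in line with it, with the knuckles well above the pegs. I'll push now.

```bash
python3 - <<'E'
from h import *
for x,z in((-30,85),(-45,83),(-58,80),(-70,78),(-78,77)):
    robot.servo_line(W(x,-101,z),v=.05); print(F())
robot.wait(.5)
robot.servo_line(W(-78,-101,190),v=.15); robot.reach(W(-250,-100,230),down(PHI)); print(F())
snap("open")
E
```

```text
(4.42, array([ 0.5277, -0.2806,  0.104 ]), array([ 0.9, -0.5,  0.8]))
(4.88, array([ 0.518 , -0.2922,  0.1019]), array([ 0.5,  0.3, -0.1]))
(5.29, array([ 0.5098, -0.3023,  0.0989]), array([ 0.5, -0.3, -0.2]))
(5.68, array([ 0.5022, -0.3115,  0.097 ]), array([-0.1,  0.5,  0.8]))
(5.99, array([ 0.4971, -0.3177,  0.096 ]), array([ 0.1,  0.3, -0. ]))
(8.13, array([ 0.3869, -0.4492,  0.2482]), array([ 0.2, -0.6, -0.6]))
```

View pics/open.png

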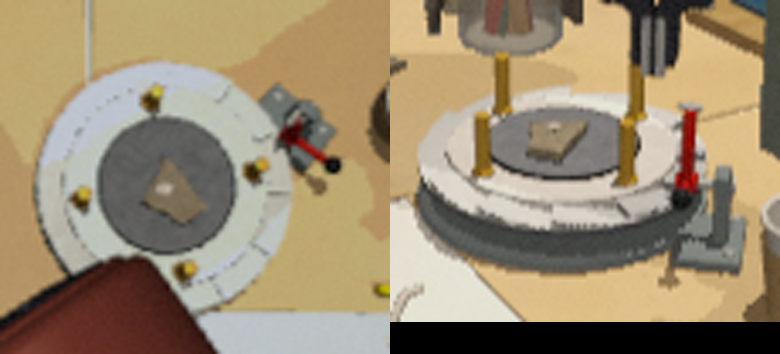

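The pawl is open: the lever lies toward base -x with the knob at about (333,165) in the crop, and the nose arm stands up. The wheel hasn't moved. Next I'll push peg_2.

```bash
cat >> h.py <<'E'
M=np.radians(177)
def P2(t,ztip,r=75): # t mm along push direction
    d=M-np.pi/2; p=C+r/1e3*np.array([np.cos(M),np.sin(M)])+t/1e3*np.array([np.cos(d),np.sin(d)]); return [*p,(ztip+19)/1e3]
def wheel(name):
    im=np.load(f"top_{name}.npz")["im"]; win=np.zeros(im.shape[:2],bool); win[168:238,278:345]=1
    pad=cv2.connectedComponentsWithStats((brass(im)&win).astype(np.uint8)); out=[]
    for i in range(1,pad[0]):
        if pad[2][i,4]<4: continue
        p=ray("top",pad[3][i],.09)-[.468,-.192]
        if .06<np.linalg.norm(p)<.09: out.append(round(float((np.degrees(np.arctan2(p[1],p[0]))-45-50.5+45)%90-45),1))
    return out, np.radians(np.median(out))
E
python3 - <<'E'
from h import *
print("before",wheel("open"))
robot.reach(P2(-46,150),down(M-np.pi/2))
robot.servo_line(P2(-46,64),v=.12); print(F())
for t in (-30,-20,-10,-1): robot.servo_line(P2(t,64),v=.04); print(F())
robot.wait(.3)
robot.servo_line(P2(-8,64),v=.04); robot.servo_line(P2(-8,150),v=.15)
robot.reach(W(-250,-100,230),down(PHI)); print(F())
snap("turn"); print(wheel("turn"))
E
```

```text
before ([3.5, 12.2, 4.7, 0.8, 4.6, 4.1], np.float64(0.07592182246175333))
(10.02, array([ 0.3921, -0.2356,  0.0835]), array([ 0.5, -0.3, -0.3]))
(10.57, array([ 0.3927, -0.2188,  0.0831]), array([-0.1,  0.1, -0.1]))
(10.97, array([ 0.3931, -0.2087,  0.083 ]), array([0.4, 0.1, 0.5]))
(11.37, array([ 0.3936, -0.1987,  0.083 ]), array([-0.1, -0.2, -0.4]))
(11.74, array([ 0.394 , -0.1897,  0.083 ]), array([0.7, 0.9, 0.2]))
(14.12, array([ 0.3872, -0.4482,  0.2481]), array([-0.1,  0.7, -0.3]))
([-19.5, -19.2, -26.1, -19.5], np.float64(-0.34033920413889424))
```

View pics/turn.png

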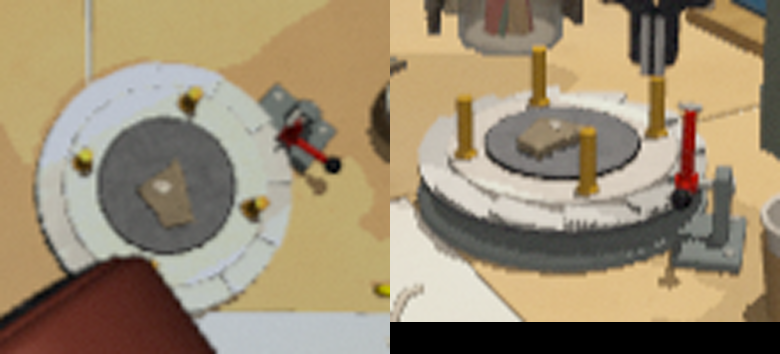

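The wheel is at about -0.34 rad (clockwise), inside the window. The sherd is still central and the pawl still open. Now I'll tip the pawl shut.

```bash
python3 - <<'E'
from h import *
robot.reach(W(-76,-105,190),down(PHI))
robot.servo_line(W(-76,-105,90),v=.12); print(F())
for x,z in((-60,88),(-45,85),(-32,83),(-20,82)):
    robot.servo_line(W(x,-105,z),v=.05); print(F())
robot.servo_line(W(-18,-105,190),v=.15); robot.reach(W(-250,-100,230),down(PHI)); robot.wait(1); print(F())
snap("shut"); print(wheel("shut"))
E
```

```text
(15.95, array([ 0.502 , -0.319 ,  0.1098]), array([-0.4,  0.1, -0.2]))
(16.43, array([ 0.5121, -0.3058,  0.1071]), array([ 0.1, -0.3,  0.8]))
(16.88, array([ 0.5215, -0.2942,  0.1038]), array([ 0.2, -0.4,  0.5]))
(17.3, array([ 0.5298, -0.2841,  0.1019]), array([-0.3, -0.3,  0.9]))
(17.69, array([ 0.5375, -0.2749,  0.1009]), array([-1.1, -0.1, -0.1]))
(20.49, array([ 0.3871, -0.4496,  0.249 ]), array([-0.2, -0.1,  0.9]))
([-19.7, -19.2, -26.1, -19.5], np.float64(-0.3420845333908886))
```

View pics/shut.png

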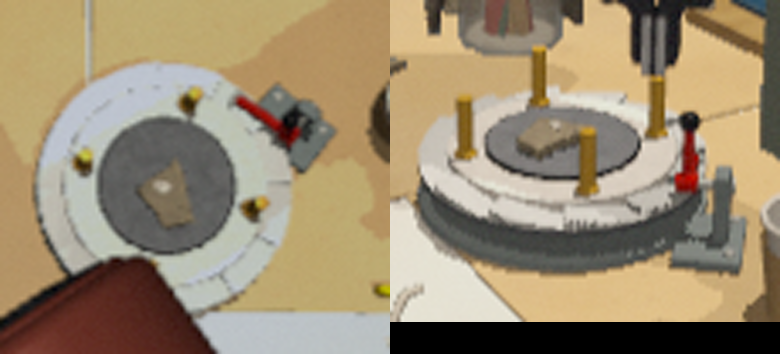

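The pawl is down again and the wheel hasn't moved. A quick check compares the knob position with the start.

```bash
python3 - <<'E'
from h import *
for n,w in(("top",(335,172,360,200)),("side",(312,205,335,228))):
  for s in("0","_shut"):
    im=np.load(n+s+".npz")["im"]; x0,y0,x1,y1=w
    mk=np.zeros(im.shape[:2],np.uint8); mk[y0:y1,x0:x1]=(im[y0:y1,x0:x1].max(2)<50)
    k,l,st,ce=cv2.connectedComponentsWithStats(mk)
    print(n,s,[(ce[i].round(1),st[i,4]) for i in range(1,k) if st[i,4]>5])
c,s=np.cos(PHI),np.sin(PHI)
for a in(0,.06,.12):
    b=np.radians(74.4)+a; x,y,z=-55+44.6*np.cos(b),-100,52+44.6*np.sin(b)
    q=[C[0]+(c*x-s*y)/1e3,C[1]+(s*x+c*y)/1e3,z/1e3]; print(a,proj("top",q).round(1),proj("side",q).round(1))
E
```

```text
top 0 [(array([346.4, 183. ]), np.int32(21))]
top _shut [(array([346.8, 183.4]), np.int32(21))]
side 0 [(array([322.9, 215.7]), np.int32(16))]
side _shut [(array([322.9, 215.5]), np.int32(18))]
0 [346.1 183.6] [321.9 215.5]
0.06 [346.8 184.1] [321.8 215.7]
0.12 [347.6 184.6] [321.7 216. ]
```

```bash
python3 -c "
from h import *
print(robot.hand_in())"
```

```text
the job is handed in; nothing more can be done
None
```

The turntable is turned back one notch: by my camera measurement the wheel rests at about -0.34 rad with the red pawl back down in the next notch and the sherd still in the middle. The job is handed in, but no verdict was returned.

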